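# Lever open the weighted flap of a test chamber and hold it

## Task

A green board sits in the small test chamber under a heavy steel flap. Push the lever's cross-bolt all the way in by its round head, then press the lever's long end down as far as it goes, so that its short end raises the flap, and finish while still holding the lever down and the flap up. Work with the fingertips or the outside of the fingers only: do not touch the flap, do not lift the lever out of its cradle, and leave the other things where they lie.

Things in the scene. Friction and masses are not known exactly. Their poses are not given: they have to be found in the camera images.
- fixture: The fixed test fixture on an aluminium base plate 126 x 270 x 8 mm. Origin: at the work surface under the lever's fulcrum; z up. The lever lies along the fixture's y: its long end points to +y, the chamber (110 x 78 mm, 67 mm tall, centre at y = -111 mm) is at -y. The cross-bolt runs along the fixture's x at y = +55 mm, 38 mm above the work surface, and its head looks to -x (towards the robot). A rubber-topped stop 43 mm tall stands under the lever at y = +100 mm.
- lever_pad (a point): Centre of the top face of the black press plate (28 mm wide, 34 mm long, 9 mm thick) at the lever's long end, 140 mm from the fulcrum. At rest the plate stands about 116 mm above the work surface and the lever slopes up to it at 0.27 rad; right down on the stop its top is about 45 mm above the surface. Pressing it down takes about 4 N at first and 2.5 N near the bottom, then the stop is hard; it moves in an arc about the fulcrum.
- lever_pivot (a point): Middle of the lever's pivot pin, 75 mm above the work surface, lying loose in the open-topped slots of two posts. The steel lever (20 mm wide, 10 mm thick) reaches 60 mm from here to the rounded short end, which lies under the flap's tongue.
- lever: The loose steel lever; its origin is the middle of the pivot pin, 75 mm above the work surface. As it rests its axes are parallel to the fixture's.
- bolt_head (a point): Centre of the front face of the cross-bolt's round head (22 mm across, 10 mm thick, upright, facing the fixture's -x), 38 mm above the work surface. Push it along the fixture's +x; sliding takes about 2 N and it stays where it is left.
- bolt (a joint): Travel of the cross-bolt in m: starts between 0 and 0.006, where its raised block stands under the lever and stops it from going down (pressing then would pry the lever out of its cradle); at 0.032 the head meets its guide tube and the lever is free.
- flap (a joint): Angle in rad of the flap (2 kg, steel, with a dark weight on top, hinged along the chamber's edge away from the lever): 0 shut, about 0.33 when the lever is right down on its stop. It falls shut when the lever is let go.
- loupe: black loupe, 42 mm across, 44 mm tall, standing on the robot's side of the fixture. Bystander; origin at the centre of its underside.
- tape_amber: roll of amber tape lying flat, 63 mm across, 10 mm tall, on the far side of the lever's long end. Bystander; origin at the centre of its underside.
- usb_hub: black USB hub, 28 x 98 x 12 mm, lying flat, on the far side of the fulcrum. Bystander; origin at the centre of its underside.
- tape_green: roll of green tape lying flat, 69 mm across, 19 mm tall, left of the robot. Bystander; origin at the centre of its underside.
- driver_board_a: green circuit board, 48 x 68 x 12 mm, left of the robot. Bystander; origin at the centre of its underside.
- marker_black: marker pen with a black cap, 17 x 135 x 18 mm, lying along the front edge. Bystander; origin at the centre of its underside.
- driver_case: dark green case, 61 x 158 x 36 mm, left of the robot. Bystander; origin at the centre of its underside.
- masking_roll: roll of masking tape lying flat, 100 mm across, 25 mm tall, left of the test jig. Bystander; origin at the centre of its underside.

How it is judged:
By the outcome, as a careful person would: the job done as asked, in the order asked, and still so for the second after the job is handed in, while the arm keeps its last pose, push and grip.
It also fails if it takes over 48 s, if anything falls off the work surface, if the arm or the gripper's body presses on something with over 40 N, if the wrist force passes 120 N, or if a joint passes its speed limit or range.

## Robot

A 6-joint arm with a two-finger parallel gripper is mounted at the origin on a cart in front of the work surface, level with it; the furniture and walls round the work are solid. World frame = base frame: x ahead of the robot, y to its left, z up, the work surface at z = 0. Lengths are in m, angles in rad, forces in N, time in s.
With the tool pointing down it reaches from about 0.325 to 0.9 m from the base axis. Payload 6.1 kg.
Tool frame: the origin (TCP) lies at the very end of the fingers, on their centre line; the grasp point (between the pads) lies 19 mm behind it; z points along the fingers, y is the line along which they close (so a half turn about z gives the same grasp; the last joint's range is limited). The gripper opens to 87 mm and grips with 3 to 60 N. Pads are 19 mm wide; open, the fingers measure 117 mm over their backs; the gripper's body (75 mm by 190 mm) begins 51 mm behind the grasp point.
Start: joints at [-1.388, 0.22, 1.526, -0, 1.395, -0.126], TCP at [0.19, -0.595, 0.223] pointing down, gripper open.
Joint ranges: [-2.98, 2.98], [-0.91, 2.08], [0.09, 2.57], [-1.24, 4.39], [0.2, 2.65], [-2.68, 2.68]. Speed limits (rad/s): [2.57, 2.57, 3.01, 3.14, 3.14, 3.14].

## Interface

Orientations are given as [roll, pitch, yaw] about the fixed x, y, z axes, in that order (R = Rz(yaw) Ry(pitch) Rx(roll)).
In Python, from workcell import robot, viewer, order gives the robot as it stands. The module is installed in compiled form; this text tells all that it offers.
- The arm moves only by the shell command python3 -m jog 'ROWS' [FORCE]. ROWS is JSON, a list of rows, each an object of numbers: "gripper": the finger opening in mm, from 0 to 87; "dx", "dy", "dz": the shift along the tool's x, y, z in mm; "turn": the turn about the tool's z in rad. A call has 1 to 10 rows; each row shifts and turns the commanded pose from where the row before left it, along the tool's axes as they then stand; what a row does not reach is not made up. A row lasts 1/12 s, in which the tool goes at most 41.7 mm and 7.16 degrees, less where a joint would pass 70% of its speed; a pose out of reach is approached as far as the arm can. A call with a gripper value outside its range is refused whole. The fingers move at their own pace and stop on an object; FORCE is the grip in N (left out, the last holds). Time passes only in rows, so rows that do not move let the fingers close. It gives the time, the measured TCP pose, the force, the opening and the grip force at its end, in the units of the state.
- robot.get_state(): the state, without advancing time (a new reading comes with each control period).
- viewer.get_image(name): name is "side" or "top"; returns a dict with "color" (400x640x3 uint8, blue, green, red), "range_z" (400x640 float32, m along the optical axis (not along the pixel's ray), 0 where there is no reading), "camera_matrix" (3x3 intrinsics, pixels), "xyz" and "attitude" of the camera in the world. Camera axes: x right, y down, z forward; pixel columns grow to the right and rows downward; lengths in m; the calibration is good to about 2 mm. A picture is of the moment at which its call begins.
- order.job_done(): hands the job in; it is judged then, once.
The state is a dict: "clock": time; "joints": joint angles; "dq": joint speeds; "effort": joint torques, N m; "tcp_pos": TCP position; "tcp_rot": TCP orientation; "ft_force": force on the tool from outside, world axes, zero at the start; "torque": the same for the moment, N m; "width": finger opening in m; "finger_force": force on a finger pad.
Only numpy, scipy, OpenCV 4.12 (cv2) and the standard library are available. Lean on these libraries where they do the work, as an engineer would, in place of code of your own. Each camera call takes 0.05 s, during which the arm holds its last target. There are 200 camera calls.

## Working session

There is one attempt and no reset: what is moved stays moved. The work goes in short steps, Python scripts to look and compute and a shell command to move; the robot and the scene stay as the last step left them, time stands still between calls to the robot, and variables do not carry over. Pictures are saved under pics/ and viewed, at most 10 in all, crops included, and the job is handed in when it is done.

```bash
mkdir -p pics
cat > h.py <<'E'
import numpy as np, cv2
from scipy.spatial.transform import Rotation as R
from workcell import robot, viewer, order
def cloud(im):
    K=np.array(im["camera_matrix"]);z=im["range_z"]
    v,u=np.mgrid[:z.shape[0],:z.shape[1]]
    p=np.stack([(u-K[0,2])/K[0,0]*z,(v-K[1,2])/K[1,1]*z,z],-1)
    a=np.array(im["attitude"])
    M=a if a.shape==(3,3) else R.from_euler('xyz',a).as_matrix()
    return p@M.T+np.array(im["xyz"])
E
python3 - <<'E'
from h import *
s=robot.get_state();print(s)
for n in("top","side"):
    im=viewer.get_image(n);cv2.imwrite(f"pics/{n}0.png",im["color"]);print(n,im["xyz"],im["attitude"],im["camera_matrix"])
    np.savez(f"{n}0.npz",c=im["color"],p=cloud(im),z=im["range_z"])
E
```

```text
{'clock': 0.0, 'joints': array([-1.38809752e+00,  2.21208066e-01,  1.52764398e+00, -1.94339012e-05,
        1.39471471e+00, -1.26118084e-01]), 'dq': array([ 5.47742422e-04, -6.31996713e-05, -5.17065648e-04,  3.55575400e-04,
        3.03114614e-05, -4.26084326e-05]), 'effort': array([ 1.84937067e-03, -4.94607675e+01, -3.87378287e+01,  7.00880494e-02,
        5.71990921e-02, -1.62790311e-04]), 'tcp_pos': array([ 0.1898191 , -0.59480422,  0.22143107]), 'tcp_rot': array([-3.13963183e+00, -2.29335162e-04,  3.08820091e-01]), 'ft_force': array([-0.35507583, -0.92335112,  0.13670495]), 'torque': array([ 0.01647633, -0.0096503 , -0.0301963 ]), 'finger_force': 0.0, 'width': 0.08676652029741079}
top [ 0.31560837 -0.05848141  1.26691781] [-2.9472096   0.01095959 -1.57354431] [[400.43290961   0.         322.37471014]
 [  0.         400.43290961 197.72269925]
 [  0.           0.           1.        ]]
side [0.30461231 1.02806383 0.89989337] [-2.19805762 -0.01504861 -2.89867157] [[392.2651966    0.         312.24218733]
 [  0.         392.2651966  202.78187446]
 [  0.           0.           1.        ]]
```

View pics/top0.png

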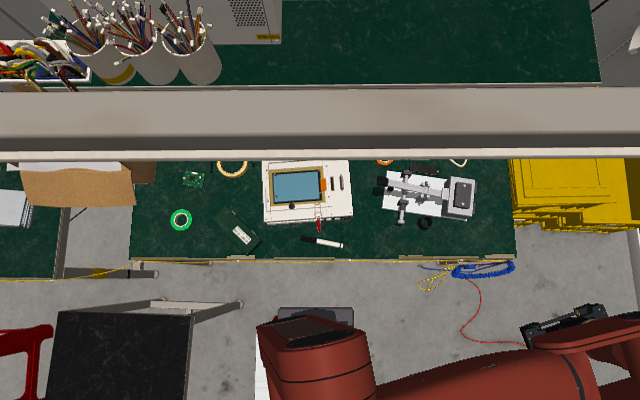

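View pics/side0.png

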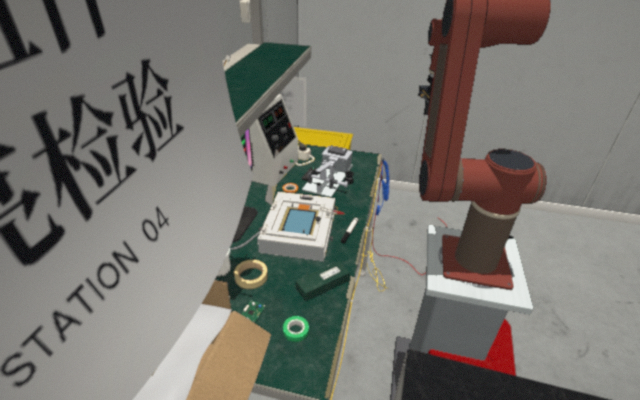

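The top view shows the fixture around (430,195): press plate at about (383,182), chamber at (460,197), bolt at about (401,215), loupe at (425,223). An overhead shelf or beam crosses rows 85-160. I'll zoom in and check depths.

Run:
```python
from h import *
d=np.load("top0.npz");c=d["c"];p=d["p"]
cv2.imwrite("pics/crop0.png",cv2.resize(c[145:245,360:490],None,fx=6,fy=6,interpolation=cv2.INTER_CUBIC)[:600,:780])
d2=np.load("side0.npz");cv2.imwrite("pics/crop1.png",cv2.resize(d2["c"][135:215,280:385],None,fx=7,fy=7,interpolation=cv2.INTER_CUBIC))
for u,v in[(430,100),(430,150),(430,158),(383,182),(400,240),(460,197),(425,223),(401,215),(402,222),(300,210),(430,50),(540,190)]:print(u,v,p[v,u].round(3))
# base plate-ish: points at z 0.04..0.2 in region
```

```text
430 100 [ 0.46  -0.145  0.954]
430 150 [ 0.43  -0.154  0.911]
430 158 [ 0.424 -0.155  0.906]
383 182 [ 0.588 -0.225  0.117]
400 240 [ 0.428 -0.29  -0.001]
460 197 [ 0.546 -0.455  0.096]
425 223 [ 0.481 -0.37   0.003]
401 215 [ 0.501 -0.288  0.041]
402 222 [ 0.479 -0.289  0.05 ]
300 210 [0.514 0.022 0.069]
430 50 [ 0.802 -0.287  0.466]
540 190 [ 0.611 -0.807 -0.113]
```

View pics/crop0.png

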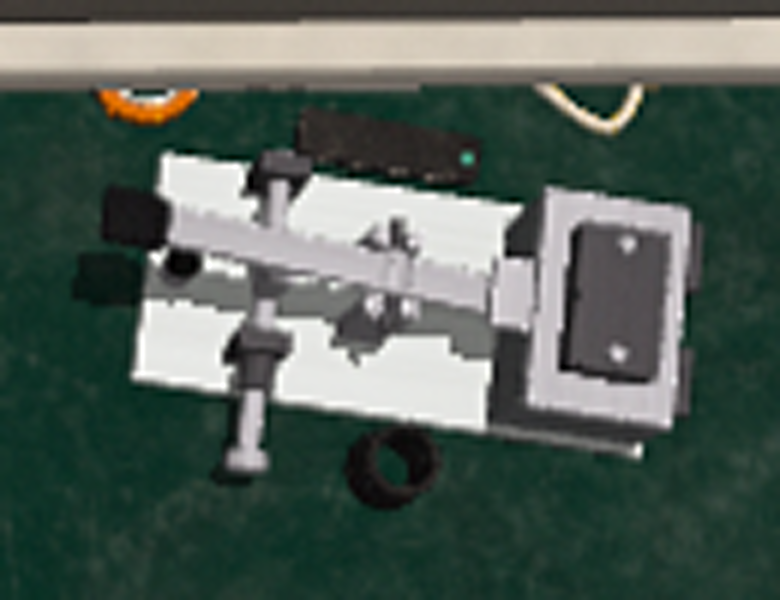

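View pics/crop1.png

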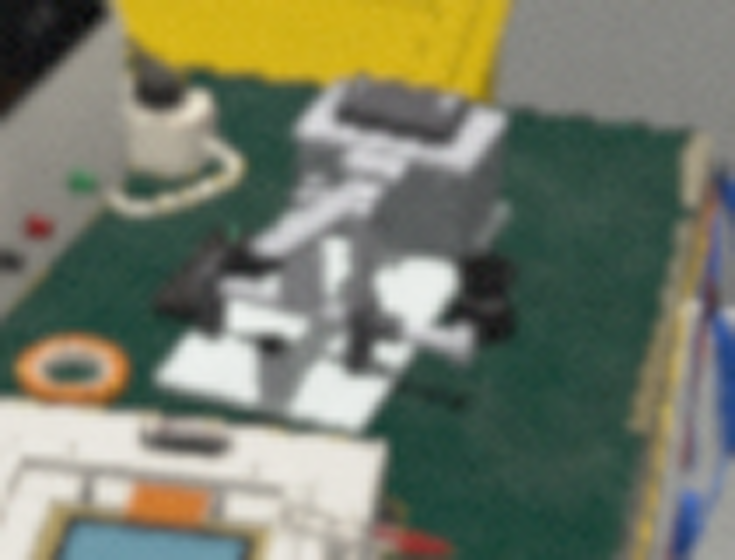

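The top crop shows the plate's left edge running (160,153)–(133,380), bolt head at (246,462), press plate at (135,217), loupe at (393,468), all in crop pixels. The side crop shows the loupe just to the right of (beyond) the bolt. Next I'll measure by ray casting.

```bash
cat >> h.py <<'E'
def ray(im,u,v,h):
    K=np.array(im["camera_matrix"]);M=R.from_euler('xyz',im["attitude"]).as_matrix()
    d=M@np.array([(u-K[0,2])/K[0,0],(v-K[1,2])/K[1,1],1]);o=np.array(im["xyz"]);return o+d*(h-o[2])/d[2]
E
python3 - <<'E'
from h import *
im=viewer.get_image("top");p=cloud(im);c=im["color"]
def cr(x,y,h):return ray(im,360+(x+.5)/6-.5,145+(y+.5)/6-.5,h)
A,B,C,D=cr(160,153,.008),cr(133,380,.008),cr(640,455,.008),cr(490,432,.008)
print("plate",A,B,C,D,np.linalg.norm(A-B),np.linalg.norm(B-C))
e=B-A;print("x-dir yaw from left edge",np.arctan2(-e[1],-e[0]));e=B-C;print("yaw from long edge",np.arctan2(-e[0],e[1]))
# press plate: points with z .09-.125 dark near
sel=(p[...,2]>.085)&(p[...,2]<.13)&(p[...,1]<-.17)&(p[...,1]>-.27)&(p[...,0]>.5)&(p[...,0]<.68)
dark=c.max(2)<70
q=p[sel&dark];print("pad pts",len(q),q.mean(0),q.min(0),q.max(0))
pad=cr(135,217,.116);print("pad ray",pad)
sel=(p[...,2]>.02)&(p[...,2]<.06)&(p[...,1]<-.26)&(p[...,1]>-.31)&(p[...,0]>.44)&(p[...,0]<.52)
for a in p[sel]:print("bolt",a.round(3))
sel=(p[...,2]>.02)&(p[...,2]<.06)&(p[...,1]<-.32)&(p[...,1]>-.41)&(p[...,0]>.42)&(p[...,0]<.52)
q=p[sel];print("loupe",len(q),q.mean(0),q.min(0),q.max(0))
print("head face ray",cr(246,474,.045))
E
```

```text
plate [ 0.65383241 -0.25275565  0.008     ] [ 0.52950253 -0.23428708  0.008     ] [ 0.4882648 -0.4993355  0.008    ] [ 0.50082481 -0.4214083   0.008     ] 0.1256940970151266 0.2682372391643008
x-dir yaw from left edge -0.14746656853574014
yaw from long edge -0.1543481760161733
pad pts 100 [ 0.59200131 -0.22227291  0.11650272] [ 0.57736435 -0.23802932  0.10691219] [ 0.60675073 -0.20695878  0.12233308]
pad ray [ 0.59238871 -0.22273331  0.116     ]
bolt [ 0.52  -0.286  0.043]
bolt [ 0.519 -0.288  0.047]
bolt [ 0.519 -0.291  0.046]
bolt [ 0.518 -0.293  0.052]
bolt [ 0.519 -0.297  0.047]
bolt [ 0.52  -0.301  0.045]
bolt [ 0.516 -0.288  0.045]
bolt [ 0.516 -0.291  0.049]
bolt [ 0.516 -0.294  0.047]
bolt [ 0.517 -0.299  0.039]
bolt [ 0.517 -0.301  0.043]
bolt [ 0.515 -0.287  0.036]
bolt [ 0.513 -0.288  0.045]
bolt [ 0.513 -0.291  0.044]
bolt [ 0.513 -0.294  0.044]
bolt [ 0.511 -0.286  0.04 ]
bolt [ 0.51  -0.288  0.044]
bolt [ 0.51  -0.291  0.045]
bolt [ 0.511 -0.295  0.041]
bolt [ 0.508 -0.285  0.042]
bolt [ 0.508 -0.288  0.042]
bolt [ 0.507 -0.291  0.044]
bolt [ 0.508 -0.295  0.042]
bolt [
[... 840 characters left out ...]
 0.486 -0.297  0.042]
bolt [ 0.482 -0.277  0.046]
bolt [ 0.482 -0.28   0.05 ]
bolt [ 0.482 -0.283  0.047]
bolt [ 0.482 -0.286  0.048]
bolt [ 0.482 -0.289  0.049]
bolt [ 0.481 -0.292  0.051]
bolt [ 0.482 -0.296  0.044]
bolt [ 0.479 -0.277  0.046]
bolt [ 0.479 -0.28   0.049]
bolt [ 0.479 -0.283  0.048]
bolt [ 0.479 -0.286  0.047]
bolt [ 0.478 -0.288  0.052]
bolt [ 0.478 -0.292  0.05 ]
bolt [ 0.479 -0.296  0.044]
bolt [ 0.478 -0.286  0.032]
bolt [ 0.478 -0.289  0.033]
bolt [ 0.477 -0.291  0.037]
bolt [ 0.477 -0.293  0.041]
loupe 89 [ 0.48236505 -0.36719428  0.03956895] [ 0.46325867 -0.3844193   0.02010169] [ 0.5010509  -0.34771143  0.04975382]
head face ray [ 0.47426704 -0.28521861  0.045     ]
```

Yaw is about -0.151 and every size agrees with the given dimensions: plate 126 x 268 mm, pad height 116 mm, bolt at y=+55. Head face is at about (0.476,-0.286,0.038). Now I'll turn, close the fingers and approach.

```bash
python3 -m jog '[{"gripper":0,"turn":0.115},{"turn":0.115},{"turn":0.115},{"turn":0.115},{"dx":16,"dy":-29},{"dx":16,"dy":-29},{"dx":16,"dy":-29},{"dx":16,"dy":-29},{"dx":16,"dy":-29},{"dx":16,"dy":-29}]' 20
```

```text
invalid input at $[0]: expected keys gripper, dx, dy, dz, turn
```

```bash
python3 -m jog '[{"dx":16,"dy":-29},{"dx":16,"dy":-29},{"dx":16,"dy":-29},{"dx":16,"dy":-29},{"dx":16,"dy":-29},{},{}]'
```

```text
invalid input at $[0]: expected keys gripper, dx, dy, dz, turn
```

```bash
python3 -m jog '[{"gripper":0,"dx":0,"dy":0,"dz":0,"turn":0.115},{"gripper":0,"dx":0,"dy":0,"dz":0,"turn":0.115},{"gripper":0,"dx":0,"dy":0,"dz":0,"turn":0.115},{"gripper":0,"dx":0,"dy":0,"dz":0,"turn":0.115},{"gripper":0,"dx":16,"dy":-29,"dz":0,"turn":0},{"gripper":0,"dx":16,"dy":-29,"dz":0,"turn":0},{"gripper":0,"dx":16,"dy":-29,"dz":0,"turn":0},{"gripper":0,"dx":16,"dy":-29,"dz":0,"turn":0},{"gripper":0,"dx":16,"dy":-29,"dz":0,"turn":0},{"gripper":0,"dx":0,"dy":0,"dz":0,"turn":0}]' 20
```

```text
clock: 0.98
tcp_pos: [0.2939, -0.4598, 0.2221]
tcp_rot: [-3.139, -0.001, -0.147]
ft_force: [0.9, 0.1, 0.0]
width: 0.0281
finger_force: 0.0
```

```bash
python3 -m jog '[{"gripper":0,"dx":16,"dy":-28.5,"dz":0,"turn":0},{"gripper":0,"dx":16,"dy":-28.5,"dz":0,"turn":0},{"gripper":0,"dx":16,"dy":-28.5,"dz":0,"turn":0},{"gripper":0,"dx":16,"dy":-28.5,"dz":0,"turn":0},{"gripper":0,"dx":16,"dy":-28.5,"dz":0,"turn":0},{"gripper":0,"dx":16,"dy":-28.5,"dz":0,"turn":0},{"gripper":0,"dx":16,"dy":-28.5,"dz":0,"turn":0},{"gripper":0,"dx":0,"dy":0,"dz":0,"turn":0},{"gripper":0,"dx":0,"dy":0,"dz":0,"turn":0},{"gripper":0,"dx":0,"dy":0,"dz":0,"turn":0}]'
```

```text
clock: 1.82
tcp_pos: [0.4313, -0.2843, 0.2224]
tcp_rot: [3.141, 0.001, -0.151]
ft_force: [-0.1, -0.2, -0.5]
width: 0.0002
finger_force: 0.0
```

```bash
python3 -m jog '[{"gripper":0,"dx":0,"dy":-5,"dz":28,"turn":0},{"gripper":0,"dx":0,"dy":0,"dz":28,"turn":0},{"gripper":0,"dx":0,"dy":0,"dz":28,"turn":0},{"gripper":0,"dx":0,"dy":0,"dz":28,"turn":0},{"gripper":0,"dx":0,"dy":0,"dz":28,"turn":0},{"gripper":0,"dx":0,"dy":0,"dz":28,"turn":0},{"gripper":0,"dx":0,"dy":0,"dz":28,"turn":0},{"gripper":0,"dx":0,"dy":0,"dz":0,"turn":0},{"gripper":0,"dx":0,"dy":0,"dz":0,"turn":0},{"gripper":0,"dx":0,"dy":0,"dz":0,"turn":0}]'
python3 - <<'E'
from h import *
im=viewer.get_image("top");a=im["color"][165:245,360:470]
b=viewer.get_image("side")["color"][150:230,300:410]
cv2.imwrite("pics/pre.png",np.hstack([cv2.resize(x,(400,291),interpolation=cv2.INTER_CUBIC) for x in(a,b)]))
E
```

```text
clock: 2.65
tcp_pos: [0.4326, -0.2804, 0.0279]
tcp_rot: [3.141, -0.001, -0.153]
ft_force: [0.3, -0.5, 0.3]
width: 0.0004
finger_force: 0.0
```

View pics/pre.png

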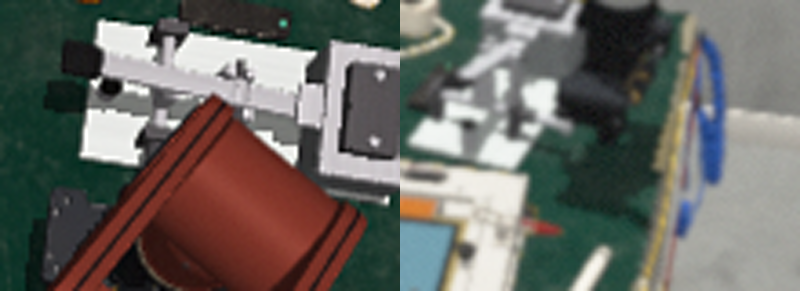

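The wrist hides the bolt in the top half; in the side half the gripper stands just in front of the head, near (560,120). I'll push slowly.

```bash
python3 -m jog '[{"gripper":0,"dx":8,"dy":0,"dz":0,"turn":0},{"gripper":0,"dx":8,"dy":0,"dz":0,"turn":0},{"gripper":0,"dx":6,"dy":0,"dz":0,"turn":0},{"gripper":0,"dx":4,"dy":0,"dz":0,"turn":0},{"gripper":0,"dx":4,"dy":0,"dz":0,"turn":0},{"gripper":0,"dx":4,"dy":0,"dz":0,"turn":0},{"gripper":0,"dx":4,"dy":0,"dz":0,"turn":0},{"gripper":0,"dx":4,"dy":0,"dz":0,"turn":0}]'
python3 -m jog '[{"gripper":0,"dx":4,"dy":0,"dz":0,"turn":0},{"gripper":0,"dx":4,"dy":0,"dz":0,"turn":0},{"gripper":0,"dx":3,"dy":0,"dz":0,"turn":0}]'
```

```text
clock: 3.42
tcp_pos: [0.4738, -0.285, 0.0263]
tcp_rot: [-3.141, 0.001, -0.151]
ft_force: [-2.6, 0.4, 0.6]
width: 0.001
finger_force: 1.1
clock: 3.67
tcp_pos: [0.485, -0.2868, 0.0263]
tcp_rot: [-3.141, 0.0, -0.151]
ft_force: [-3.3, 1.1, 1.6]
width: 0.0004
finger_force: 1.1
```

```bash
python3 -m jog '[{"gripper":0,"dx":3,"dy":0,"dz":0,"turn":0},{"gripper":0,"dx":3,"dy":0,"dz":0,"turn":0},{"gripper":0,"dx":2,"dy":0,"dz":0,"turn":0}]'
python3 -m jog '[{"gripper":0,"dx":1.5,"dy":0,"dz":0,"turn":0},{"gripper":0,"dx":1.5,"dy":0,"dz":0,"turn":0}]'
python3 -m jog '[{"gripper":0,"dx":1.5,"dy":0,"dz":0,"turn":0},{"gripper":0,"dx":1.5,"dy":0,"dz":0,"turn":0}]'
```

```text
clock: 3.92
tcp_pos: [0.4929, -0.2881, 0.0264]
tcp_rot: [-3.142, 0.0, -0.151]
ft_force: [-2.2, -0.4, -0.1]
width: 0.0001
finger_force: 1.1
clock: 4.08
tcp_pos: [0.4955, -0.2885, 0.0264]
tcp_rot: [-3.142, 0.001, -0.151]
ft_force: [-8.0, -0.0, 1.1]
width: 0.0005
finger_force: 4.3
clock: 4.25
tcp_pos: [0.4956, -0.2884, 0.0261]
tcp_rot: [-3.141, 0.007, -0.151]
ft_force: [-18.2, 0.5, 10.1]
width: -0.0001
finger_force: 9.0
```

Force climbed to 18 N with the TCP stuck at 0.4955, so the bolt is against its stop, about 32 mm from where it started. I'll back off, rise and turn 90° so the narrow side lies along the lever.

```bash
python3 -m jog '[{"gripper":0,"dx":-10,"dy":0,"dz":0,"turn":0},{"gripper":0,"dx":-17,"dy":0,"dz":0,"turn":0},{"gripper":0,"dx":-17,"dy":0,"dz":0,"turn":0},{"gripper":0,"dx":0,"dy":0,"dz":-28,"turn":0},{"gripper":0,"dx":0,"dy":0,"dz":-28,"turn":0},{"gripper":0,"dx":0,"dy":0,"dz":-28,"turn":0},{"gripper":0,"dx":0,"dy":0,"dz":-28,"turn":0},{"gripper":0,"dx":0,"dy":0,"dz":-28,"turn":0},{"gripper":0,"dx":0,"dy":0,"dz":-28,"turn":0},{"gripper":0,"dx":0,"dy":0,"dz":-28,"turn":0}]'
python3 -m jog '[{"gripper":0,"dx":-20,"dy":0,"dz":0,"turn":-0.12},{"gripper":0,"dx":-20,"dy":0,"dz":0,"turn":-0.12},{"gripper":0,"dx":0,"dy":0,"dz":0,"turn":-0.12},{"gripper":0,"dx":0,"dy":0,"dz":0,"turn":-0.12},{"gripper":0,"dx":0,"dy":0,"dz":0,"turn":-0.12},{"gripper":0,"dx":0,"dy":0,"dz":0,"turn":-0.12},{"gripper":0,"dx":0,"dy":0,"dz":0,"turn":-0.12},{"gripper":0,"dx":0,"dy":0,"dz":0,"turn":-0.12},{"gripper":0,"dx":0,"dy":0,"dz":0,"turn":-0.12},{"gripper":0,"dx":0,"dy":0,"dz":0,"turn":-0.12}]'
python3 -m jog '[{"gripper":0,"dx":0,"dy":0,"dz":0,"turn":-0.12},{"gripper":0,"dx":0,"dy":0,"dz":0,"turn":-0.12},{"gripper":0,"dx":0,"dy":0,"dz":0,"turn":-0.12},{"gripper":0,"dx":0,"dy":0,"dz":0,"turn":0},{"gripper":0,"dx":0,"dy":0,"dz":0,"turn":0}]'
python3 - <<'E'
from h import *
im=viewer.get_image("top");a=im["color"][155:235,360:470]
p=cloud(im)
sel=(p[...,2]>.085)&(p[...,2]<.13)&(p[...,1]<-.17)&(p[...,1]>-.27)&(p[...,0]>.5)&(p[...,0]<.68)&(im["color"].max(2)<70)
print(sel.sum(),p[sel].mean(0))
b=viewer.get_image("side")["color"][135:215,290:400]
cv2.imwrite("pics/post.png",np.hstack([cv2.resize(x,(400,291),interpolation=cv2.INTER_CUBIC) for x in(a,b)]))
E
```

```text
clock: 5.08
tcp_pos: [0.4555, -0.2821, 0.2243]
tcp_rot: [3.141, -0.002, -0.151]
ft_force: [1.1, 1.0, -0.9]
width: 0.0002
finger_force: 0.0
clock: 5.92
tcp_pos: [0.4158, -0.2786, 0.2228]
tcp_rot: [3.14, -0.0, 1.055]
ft_force: [-0.3, 0.4, 0.7]
width: 0.0005
finger_force: 0.0
clock: 6.33
tcp_pos: [0.4157, -0.2786, 0.2227]
tcp_rot: [3.14, 0.0, 1.405]
ft_force: [0.4, 0.0, -0.4]
width: 0.0004
finger_force: 0.0
98 [ 0.59198373 -0.2219308   0.11701102]
```

View pics/post.png

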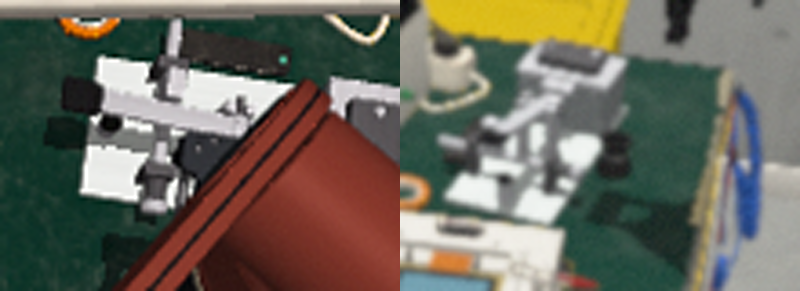

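The bolt head is now against its guide, left half at (155,190), the shaft sticks out on the far side at (175,30), and the lever and loupe are unmoved. Next, move above the press plate.

```bash
python3 -m jog '[{"gripper":0,"dx":12.1,"dy":23.5,"dz":0,"turn":0},{"gripper":0,"dx":12.1,"dy":23.5,"dz":0,"turn":0},{"gripper":0,"dx":12.1,"dy":23.5,"dz":0,"turn":0},{"gripper":0,"dx":12.1,"dy":23.5,"dz":0,"turn":0},{"gripper":0,"dx":12.1,"dy":23.5,"dz":0,"turn":0},{"gripper":0,"dx":12.1,"dy":23.5,"dz":0,"turn":0},{"gripper":0,"dx":12.1,"dy":23.5,"dz":0,"turn":0},{"gripper":0,"dx":0,"dy":0,"dz":0,"turn":-0.015},{"gripper":0,"dx":0,"dy":0,"dz":0,"turn":0},{"gripper":0,"dx":0,"dy":0,"dz":0,"turn":0}]'
python3 -m jog '[{"gripper":0,"dx":0,"dy":0,"dz":25,"turn":0},{"gripper":0,"dx":0,"dy":0,"dz":25,"turn":0},{"gripper":0,"dx":0,"dy":0,"dz":25,"turn":0},{"gripper":0,"dx":0,"dy":0,"dz":10,"turn":0},{"gripper":0,"dx":0,"dy":0,"dz":0,"turn":0},{"gripper":0,"dx":0,"dy":0,"dz":0,"turn":0}]'
```

```text
clock: 7.27
tcp_pos: [0.5909, -0.2216, 0.2221]
tcp_rot: [-3.141, -0.0, 1.423]
ft_force: [0.6, -0.5, 0.6]
width: 0.0003
finger_force: 0.0
clock: 7.77
tcp_pos: [0.5908, -0.222, 0.1379]
tcp_rot: [-3.141, -0.0, 1.423]
ft_force: [0.2, 0.5, -0.1]
width: 0.0003
finger_force: 0.0
```

```bash
python3 -m jog '[{"gripper":0,"dx":0,"dy":1,"dz":8,"turn":0},{"gripper":0,"dx":0,"dy":0,"dz":5,"turn":0},{"gripper":0,"dx":0,"dy":0,"dz":4,"turn":0},{"gripper":0,"dx":0,"dy":0,"dz":3,"turn":0},{"gripper":0,"dx":0,"dy":0,"dz":3,"turn":0},{"gripper":0,"dx":1,"dy":0,"dz":4,"turn":0}]'
python3 -m jog '[{"gripper":0,"dx":1,"dy":0,"dz":4,"turn":0},{"gripper":0,"dx":0.5,"dy":0,"dz":4,"turn":0},{"gripper":0,"dx":0.5,"dy":0,"dz":4,"turn":0}]'
```

```text
clock: 8.27
tcp_pos: [0.5932, -0.2208, 0.1114]
tcp_rot: [3.14, 0.0, 1.424]
ft_force: [-0.8, 1.8, 3.8]
width: 0.0006
finger_force: 1.8
clock: 8.52
tcp_pos: [0.5932, -0.2184, 0.0985]
tcp_rot: [3.141, -0.0, 1.424]
ft_force: [1.3, 2.6, 3.7]
width: 0.0004
finger_force: 2.0
```

```bash
python3 -m jog '[{"gripper":0,"dx":1.5,"dy":0,"dz":4,"turn":0},{"gripper":0,"dx":1,"dy":0,"dz":4,"turn":0},{"gripper":0,"dx":0.5,"dy":0,"dz":4,"turn":0},{"gripper":0,"dx":0,"dy":0,"dz":4,"turn":0}]'
python3 -m jog '[{"gripper":0,"dx":0,"dy":0,"dz":4,"turn":0},{"gripper":0,"dx":0,"dy":0,"dz":4,"turn":0},{"gripper":0,"dx":-0.5,"dy":0,"dz":4,"turn":0},{"gripper":0,"dx":-0.5,"dy":0,"dz":4,"turn":0}]'
```

```text
clock: 8.85
tcp_pos: [0.5934, -0.2162, 0.0823]
tcp_rot: [3.141, 0.001, 1.424]
ft_force: [1.2, -1.1, 4.2]
width: 0.0007
finger_force: 2.1
clock: 9.18
tcp_pos: [0.5932, -0.2164, 0.0662]
tcp_rot: [3.141, -0.001, 1.424]
ft_force: [0.9, 0.4, 4.8]
width: 0.0006
finger_force: 2.4
```

```bash
python3 -m jog '[{"gripper":0,"dx":-0.5,"dy":0,"dz":4,"turn":0},{"gripper":0,"dx":-1,"dy":0,"dz":4,"turn":0},{"gripper":0,"dx":-1,"dy":0,"dz":4,"turn":0}]'
python3 -m jog '[{"gripper":0,"dx":-0.5,"dy":0,"dz":2,"turn":0},{"gripper":0,"dx":-0.5,"dy":0,"dz":2,"turn":0},{"gripper":0,"dx":0,"dy":0,"dz":2,"turn":0}]'
```

```text
clock: 9.43
tcp_pos: [0.5925, -0.2183, 0.0538]
tcp_rot: [-3.141, -0.002, 1.424]
ft_force: [0.6, 5.3, 3.7]
width: 0.0004
finger_force: 2.4
clock: 9.68
tcp_pos: [0.5923, -0.22, 0.0481]
tcp_rot: [-3.141, -0.0, 1.424]
ft_force: [0.3, 3.8, 5.9]
width: 0.0005
finger_force: 3.3
```

```bash
python3 -m jog '[{"gripper":0,"dx":0.5,"dy":0,"dz":1,"turn":0},{"gripper":0,"dx":0.5,"dy":0,"dz":1,"turn":0},{"gripper":0,"dx":0,"dy":0,"dz":0,"turn":0},{"gripper":0,"dx":0,"dy":0,"dz":0,"turn":0}]'
python3 - <<'E'
from h import *
im=viewer.get_image("top");a=im["color"][155:235,360:490]
im2=viewer.get_image("side");b=im2["color"][130:210,280:410]
cv2.imwrite("pics/down.png",np.hstack([cv2.resize(x,(400,246),interpolation=cv2.INTER_CUBIC) for x in(a,b)]))
E
```

```text
clock: 10.02
tcp_pos: [0.5926, -0.22, 0.0476]
tcp_rot: [-3.141, 0.001, 1.424]
ft_force: [-3.4, 3.1, 9.9]
width: 0.0006
finger_force: 5.0
```

View pics/down.png

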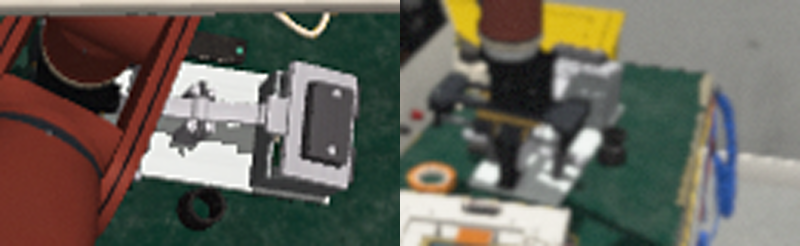

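The flap is visibly tilted open in the left half, with a dark gap near (268,95). The loupe and hub are in place. I'll add a little preload and measure the flap's tilt.

```bash
python3 -m jog '[{"gripper":0,"dx":0,"dy":0,"dz":1,"turn":0},{"gripper":0,"dx":0,"dy":0,"dz":0.5,"turn":0},{"gripper":0,"dx":0,"dy":0,"dz":0,"turn":0},{"gripper":0,"dx":0,"dy":0,"dz":0,"turn":0},{"gripper":0,"dx":0,"dy":0,"dz":0,"turn":0}]'
python3 - <<'E'
from h import *
im=viewer.get_image("top");p=cloud(im);o=np.array([.572,-.356]);fx=np.array([.989,-.150]);fy=np.array([.150,.989])
for nm,q,c in(("before",np.load("top0.npz")["p"],0),("now",p,0)):
    X=(q[...,:2]-o)@fx;Y=(q[...,:2]-o)@fy
    s=(abs(X)<.03)&(Y<-.085)&(Y>-.135)&(q[...,2]>.06)
    f=np.polyfit(Y[s],q[...,2][s],1);print(nm,s.sum(),"slope",np.arctan(f[0]))
    s=(abs(X)<.006)&(abs(Y+.03)<.015)&(q[...,2]>.05);print(" lever at y=-30 z",np.median(q[...,2][s]),s.sum())
    s=(abs(X)<.006)&(abs(Y)<.006)&(q[...,2]>.05);print(" pivot top z",np.median(q[...,2][s]))
E
```

```text
clock: 10.53
tcp_pos: [0.5926, -0.2201, 0.0472]
tcp_rot: [-3.141, 0.001, 1.424]
ft_force: [-6.3, 4.7, 17.1]
width: 0.0007
finger_force: 8.2
before 342 slope -0.1146648435377804
 lever at y=-30 z 0.07332736621218605 37
 pivot top z 0.0834912022425578
now 338 slope -0.024690960712972113
 lever at y=-30 z 0.08920611108888798 41
 pivot top z 0.08371933753807004
```

Run:
```python
from h import *
im=viewer.get_image("top");p=cloud(im);o=np.array([.572,-.356]);fx=np.array([.989,-.150]);fy=np.array([.150,.989])
for q in(np.load("top0.npz")["p"],p):
    X=(q[...,:2]-o)@fx;Y=(q[...,:2]-o)@fy
    for a,b in((0,.025),(.043,.053)):
        print([(y,round(float(np.median(q[...,2][s])),3)) for y in range(-160,-40,8) if (s:=(abs(X)>=a)&(abs(X)<b)&(abs(Y-y/1e3)<.004)&(q[...,2]>.05)).sum()>2])
```

```text
[(-152, 0.076), (-144, 0.08), (-136, 0.082), (-128, 0.096), (-120, 0.096), (-112, 0.096), (-104, 0.097), (-96, 0.097), (-88, 0.092), (-80, 0.08), (-72, 0.077), (-64, 0.076), (-56, 0.076), (-48, 0.07)]
[(-152, 0.076), (-144, 0.08), (-136, 0.08), (-128, 0.081), (-120, 0.08), (-112, 0.081), (-104, 0.08), (-96, 0.079), (-88, 0.08), (-80, 0.08), (-72, 0.071)]
[(-152, 0.078), (-144, 0.085), (-136, 0.101), (-128, 0.104), (-120, 0.108), (-112, 0.11), (-104, 0.112), (-96, 0.107), (-88, 0.101), (-80, 0.101), (-72, 0.101), (-64, 0.105), (-56, 0.1), (-48, 0.092)]
[(-152, 0.077), (-144, 0.083), (-136, 0.085), (-128, 0.088), (-120, 0.09), (-112, 0.093), (-104, 0.095), (-96, 0.098), (-88, 0.1), (-80, 0.098), (-72, 0.063)]
```

The flap slope is about 0.30–0.33 rad. The lever is hard on its stop (17 N where 2.5 N would move it), and the pin is still seated at the same height as before. Handing in.

```bash
python3 -c "
from workcell import robot,order
s=robot.get_state();print(s['tcp_pos'],s['ft_force']);print(order.job_done())"
```

```text
[ 0.59267271 -0.22008973  0.0471895 ] [-6.63788452  4.43105259 16.24283667]
the job is handed in; nothing more can be done
None
```

I pushed the bolt fully in and pressed the lever down onto its stop, then handed the job in still holding it there, with the flap raised about 0.3 rad, after about 11 s of the 48 s; no verdict came back.

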